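# Pack the press fixture with spacers until the jaw bites, and hold it

## Robot

A 6-joint arm with a two-finger parallel gripper is mounted at the origin on the work surface. World frame = base frame: x ahead of the robot, y to its left, z up, the work surface at z = 0. Lengths are in mm, angles in rad, forces in N, time in s.
With the tool pointing down it reaches from about 350 to 725 mm from the base axis. Payload 4.3 kg.
Tool frame: the origin (TCP) lies on the centre line of the jaws, within the pads' length; the fingertips stand 25 mm ahead of it and the grasp point (between the pads) lies 6 mm ahead of it; z points along the fingers, y is the direction in which the jaws open and shut (so a half turn about z gives the same grasp; the last joint's range is limited). The gripper opens to 85 mm and grips with 20 to 120 N. Pads are 22 mm wide; open, the fingers measure 114 mm over their backs; the gripper's body (76 mm by 85 mm) begins 54 mm behind the grasp point. The pads swing forward as they close: fully open they stand 13 mm farther back than shut.
Start: joints at [-1.378, 0.377, 0.081, 1.274, 0, 1.46], TCP at [171.472, -548.876, 227.029] pointing down, gripper open.
Joint ranges: [-2.72, 2.72], [-0.84, 1.66], [-1.02, 1.22], [-1.77, 2.12], [-1.37, 1.28], [-3.14, 3.14]. Speed limits (rad/s): [2.57, 2.57, 3.14, 3.14, 3.14, 3.14].

## Interface

Orientations are given as a rotation vector (axis times angle).
In Python, from bench import bot, snapshot gives the robot as it stands.
- The arm moves only by the tool jog_arm, never from a script. Its argument "increments" is one flat list of numbers, 7 for each row, row after row: the shift along the tool's x, y, z in cm, then the turn, a rotation vector about the tool's x, y, z in degrees, then the closure, from -1 (fully open) to 1 (shut), so that 0 is half open. A call has 1 to 20 rows; each row shifts and turns the commanded pose from where the row before left it, along the tool's axes as they then stand; what a row does not reach is not made up. A row lasts 1/8 s, in which the tool goes at most 62.5 mm and 10.7 degrees, less where a joint would pass 70% of its speed; a pose out of reach is approached as far as the arm can. A call is refused whole if a number of a shift passes 6.25 or a number of a turn 10.7, either way. A call with a gripper value outside its range is refused whole. The fingers move at their own pace and stop on an object; "force" is the grip in N (left out, the last holds). Time passes only in rows, so rows that do not move let the fingers close. It gives the time, the measured TCP pose, the force and the opening at its end, in the units of the state.
- bot.state(): the state, without advancing time (a new reading comes with each control period).
- snapshot(name): name is "side" or "top"; returns a dict with "pixels" (400x640x3 uint8, red, green, blue), "fovy" (degrees; the focal length in pixels is half the picture's height over the tangent of half this angle, whatever the lens; pixels are square), "cx", "cy" (the principal point, pixels), "rvec" (rotation vector, rad) and "tvec" (3), from world to camera coordinates, as OpenCV has them. Camera axes: x right, y down, z forward; pixel columns grow to the right and rows downward; lengths in mm; the calibration is good to about 2 mm. A picture is of the moment at which its call begins. There is no depth.
- bot.close_job(): hands the job in, once; it reports no verdict.
The state is a dict: "t": time; "qpos": joint angles; "joint_velocities": joint speeds; "joint_efforts": joint torques, N m; "eef_pos": TCP position; "eef_rot": TCP orientation; "force": force on the tool from outside, world axes, zero at the start; "torque": the same for the moment, N m; "opening": finger opening in mm.
Only numpy, scipy, OpenCV 4.12 (cv2) and the standard library are available. Lean on these libraries where they do the work, as an engineer would, in place of code of your own. Each camera call takes 0.05 s, during which the arm holds its last target. There are 200 camera calls.

## Task

Pack the gap between the green sliding jaw and the sprung steel pad with yellow U-shaped spacers, stood one beside another astride the guide rod with their feet down on the base plate, using no more of them than it takes until pushing the jaw by its red knob squeezes the stack tight and sinks the pad about half-way (8 mm) before the jaw runs out of travel. The jaw springs back if let go, so finish while still holding it pushed in with the pad about half-way sunk; leave any spare spacers away from the fixture and do not disturb the two rubber plugs and the can.

Things in the scene. Friction and masses are not known exactly. Their poses are not given: they have to be found in the camera images.
- fixture: steel base plate 300 x 90 mm, 10 mm thick, lying on the table; origin at the centre of its underside, x axis = the direction in which the jaw is pushed, z up. A fixed steel guide rod, 12 mm diameter, runs along x at y = 0, its axis 35 mm above the table (top 41 mm), from x = -60 to +70 mm, through the jaw and the pad. The plate's place and yaw vary.
- gap (a point): fixed point on the fixture at x = 10 mm, y = 0, 45 mm above the table: about the middle of the gap, its height that of the centre of a seated spacer
- jaw (a joint): travel of the green sliding jaw along the fixture's +x in m: 0 = fully open (rest), 0.040 = end stop. A return spring opens it again (2.4 N at 0, 4 N at the stop). Jaw block 80 mm long, 50 mm wide, top 45 mm above the table; its flat face is at fixture x = -50 mm + travel. At the stop alone it does not reach the pad: 5 to 33 mm of gap are left, differently each time.
- knob (a point): centre of the red knob on the jaw: upright cylinder 28 mm diameter, from 65 to 101 mm above the table, this point at 83 mm, on a 14 mm post; 65 mm behind the jaw's face and moving with it. Grip or push it here.
- jaw_face (a point): centre of the jaw's flat front face, 28 mm above the table; moves with the jaw
- back_block: green block bolted on the base plate (55 mm long, 56 mm wide, top 60 mm above the table) that carries the sprung pad on its -x side; axes parallel to the fixture's; origin on the base plate's top. The pad's face at rest is at x = -45 mm from this origin. Where it is bolted along the fixture varies.
- pad (a joint): how far the sprung steel pad is pushed in along the fixture's +x, in m: 0 = out (rest), 0.016 = bottomed. Spring 1 N per mm with 2 N preload (10 N at half-way).
- pad_face (a point): centre of the pad's flat face that looks to the jaw (fixture -x), 29 mm above the table, 42 mm wide, top 47 mm above the table; moves with the pad
- board: dark wooden board 85 x 360 mm, 12 mm thick, fixed on the table, on which the spacers stand at the start; origin at the centre of its underside
- plug0_c (a point): centre of a loose black ribbed rubber plug, 50 mm diameter, 48 mm tall (bystander)
- plug1_c (a point): centre of the other loose black ribbed rubber plug, 50 mm diameter, 48 mm tall (bystander)
- can_c (a point): centre of a green metal can, 70 mm diameter, 90 mm tall (bystander)
- spacer0_c (a point): centre (half-way up, 35 mm above its foot) of a loose yellow steel spacer, an upside-down U: 14 mm thick along its x, 44 mm wide along its y, 70 mm tall; the slot between its two 11 mm legs is 22 mm wide and 40 mm high, open at the bottom; the solid bridge above it is 30 mm high (40 to 70 mm above the foot). About 0.14 kg. Grip it across the 44 mm width. It starts standing on the board, foot 12 mm above the table; seated in the fixture its foot is 10 mm above the table.
- spacer1_c (a point): centre (half-way up, 35 mm above its foot) of a loose yellow steel spacer, an upside-down U: 14 mm thick along its x, 44 mm wide along its y, 70 mm tall; the slot between its two 11 mm legs is 22 mm wide and 40 mm high, open at the bottom; the solid bridge above it is 30 mm high (40 to 70 mm above the foot). About 0.14 kg. Grip it across the 44 mm width. It starts standing on the board, foot 12 mm above the table; seated in the fixture its foot is 10 mm above the table.
- spacer2_c (a point): centre (half-way up, 35 mm above its foot) of a loose yellow steel spacer, an upside-down U: 14 mm thick along its x, 44 mm wide along its y, 70 mm tall; the slot between its two 11 mm legs is 22 mm wide and 40 mm high, open at the bottom; the solid bridge above it is 30 mm high (40 to 70 mm above the foot). About 0.14 kg. Grip it across the 44 mm width. It starts standing on the board, foot 12 mm above the table; seated in the fixture its foot is 10 mm above the table.
Mind the look-alikes: they are no part of the job. Leave any white look-alike of the part that bears spacer0_c alone. Leave any purple look-alike of the part that bears spacer1_c alone.

How it is judged (in metres and radians):
At the end, for the whole second after the job is handed in: Fingers hold the jaw, pad sunk 4-12 mm, jaw and pad each press a spacer (over 3 N); no needless spacer: jaw travel over 21 mm (25 if the pad is sunk 8 or more); each spacer seated astride the rod (10 mm, tilt 0.15 rad) or over 90 mm from the gap point; jaw still (value of joint pad between 0.004 and 0.012 m and ((value of joint pad below 0.008 m and value of joint jaw above 0.021 m) or value of joint jaw above 0.025 m) and contact force between the fingers and jaw above 2 N and (contact force between jaw and spacer0 above 3 N or contact force between jaw and spacer1 above 3 N or contact force between jaw and spacer2 above 3 N) and (contact force between pad and spacer0 above 3 N or contact force between pad and spacer1 above 3 N or contact force between pad and spacer2 above 3 N) and (horizontal distance between spacer0_c and gap above 0.09 m or (y of spacer0_c in the frame of fixture between -0.01 and 0.01 m and z of spacer0_c in the frame of fixture between 0.04 and 0.051 m and angle between spacer0_c's own z axis and vertical below 0.15 rad)) and (horizontal distance between spacer1_c and gap above 0.09 m or (y of spacer1_c in the frame of fixture between -0.01 and 0.01 m and z of spacer1_c in the frame of fixture between 0.04 and 0.051 m and angle between spacer1_c's own z axis and vertical below 0.15 rad)) and (horizontal distance between spacer2_c and gap above 0.09 m or (y of spacer2_c in the frame of fixture between -0.01 and 0.01 m and z of spacer2_c in the frame of fixture between 0.04 and 0.051 m and angle between spacer2_c's own z axis and vertical below 0.15 rad)) and velocity of joint jaw between -0.01 and 0.01 m/s); the arm keeps its last pose, push and grip.
It fails at once if a plug or the can is moved by more than 30 mm (distance of any of plug0_c, plug1_c, can_c from where it was at the start of the episode above 0.03 m).
It also fails if it takes over 72 s, if anything falls off the work surface, if the arm or the gripper's body presses on something with over 40 N, if the wrist force passes 120 N, or if a joint passes its speed limit or range.

## Working session

There is one attempt and no reset: what is moved stays moved. The work goes in short steps, Python scripts to look and compute and a tool call to move; the robot and the scene stay as the last step left them, time stands still between calls to the robot, and variables do not carry over. Pictures are saved under pics/ and viewed, about 8 in all and at most 12, crops included, and the job is handed in when it is done.

Besides the shell and the picture viewer there is one more tool, called after "Call:" as name(argument=value, ...) on one line, values as JSON. jog_arm: Moves the arm, as the interface text tells. Its arguments: {"type":"object","properties":{"increments":{"type":"array"},"force":{"type":"number"}},"required":["increments"]}

```bash
ls; mkdir -p pics
python3 - <<'E'
from bench import bot,snapshot
import cv2,pickle
print(bot.state())
for n in("side","top"):
    s=snapshot(n); pickle.dump(s,open(f"{n}0.pkl","wb")); cv2.imwrite(f"pics/{n}0.png",s["pixels"][:,:,::-1])
    print(n,{k:v for k,v in s.items() if k!="pixels"})
E
```

```text
pics
{'t': 0.0, 'qpos': array([-1.37829526e+00,  3.78062023e-01,  7.96194254e-02,  1.27437821e+00,
       -3.96022485e-05,  1.46051677e+00]), 'joint_velocities': array([ 0.00043172,  0.00047962,  0.00024621, -0.00122636, -0.00077184,
        0.00100406]), 'joint_efforts': array([ 2.08489822e-03, -4.63601589e+01,  2.69875878e+01,  2.08817970e-02,
        9.81177686e-05, -1.40646023e-05]), 'eef_pos': array([ 171.32887893, -548.19045653,  226.05895512]), 'eef_rot': array([-3.10366220e+00, -4.73487284e-01,  1.92727559e-04]), 'force': array([-0.56004284,  0.23618111,  0.00684793]), 'torque': array([0.04431574, 0.01328575, 0.04656802]), 'opening': 85.38117749130029}
side {'fovy': 47.29135639248771, 'cx': 319.4474618128403, 'cy': 204.05976139509113, 'rvec': array([ 0.63197073, -2.70391752,  1.04345703]), 'tvec': array([462.27573924, 220.87169892, 942.72701722])}
top {'fovy': 42.91748890821721, 'cx': 320.2671915976072, 'cy': 203.96481506967012, 'rvec': array([ 2.16091088, -2.17844479,  0.06710434]), 'tvec': array([  26.37863074,  492.3286101 , 1280.85209176])}
```

View pics/top0.png

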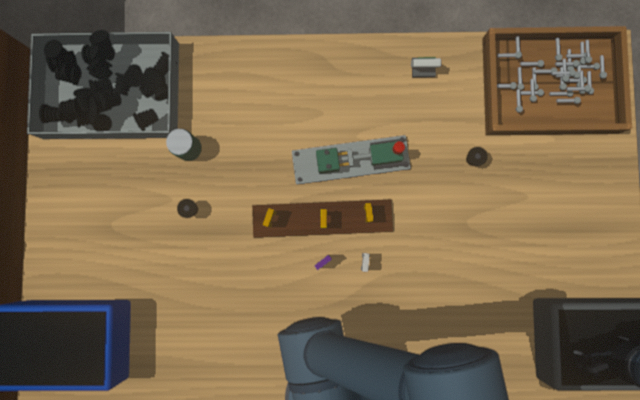

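View pics/side0.png

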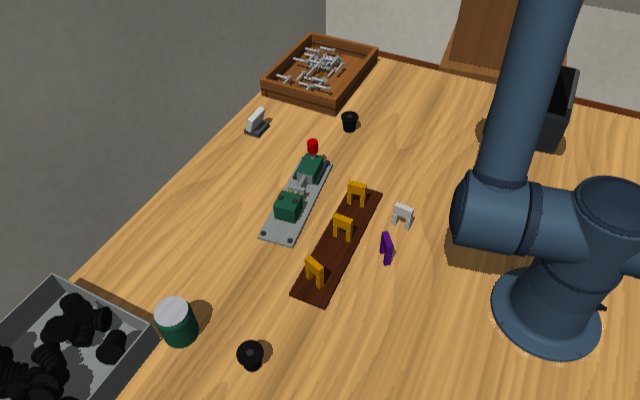

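Top view: the fixture is at about (350,160) with the red knob at (398,147), so the push direction is image-left (world +y). The spacers are at (269,217), (323,217) and (369,212) on the board, and the purple and white look-alikes are below them. The plugs and can are well clear. Next I'll zoom in to measure.

```bash
cat > h.py <<'E'
import numpy as np,cv2,pickle
def cam(s):
    f=200/np.tan(np.radians(s["fovy"])/2)
    K=np.array([[f,0,s["cx"]],[0,f,s["cy"]],[0,0,1]]);R=cv2.Rodrigues(np.array(s["rvec"]))[0];return K,R,np.array(s["tvec"])
def proj(s,P):
    K,R,t=cam(s);q=(np.atleast_2d(P)@R.T+t)@K.T;return q[:,:2]/q[:,2:]
def back(s,uv,z):
    K,R,t=cam(s);d=R.T@np.linalg.solve(K,[*uv,1]);o=-R.T@t;return o+d*(z-o[2])/d[2]
def mask(s,lo,hi):
    h=cv2.cvtColor(s["pixels"],cv2.COLOR_RGB2HSV);return cv2.inRange(h,lo,hi)
E
python3 - <<'E'
from h import *
s=pickle.load(open("top0.pkl","rb"));o=pickle.load(open("side0.pkl","rb"))
for n,x in(("top",s),("side",o)):
  for c,lo,hi in(("yel",(18,150,80),(32,255,255)),("red",(0,180,100),(6,255,255)),("grn",(60,80,30),(90,255,200))):
    k,l,st,ce=cv2.connectedComponentsWithStats(mask(x,lo,hi))
    for i in range(1,k):
        if st[i][4]>15: print(n,c,st[i],ce[i].round(1),cv2.minAreaRect(np.argwhere(l==i)[:,::-1].astype(np.float32)))
cv2.imwrite("pics/topc.png",cv2.resize(s["pixels"][125:245,245:425,::-1],None,fx=4.4,fy=4.4,interpolation=cv2.INTER_CUBIC))
print([back(s,p,0).round() for p in((476,156),(187,208),(170,145))])
E
```

```text
top yel [363 203  11  20 159] [368.4 212.3] ((368.2599792480469, 212.3199920654297), (19.374725341796875, 8.9095458984375), 81.8698959350586)
top yel [262 208  13  19 144] [268.1 217. ] ((268.04998779296875, 217.35000610351562), (7.905693531036377, 18.973663330078125), 18.43494987487793)
top yel [320 208   7  21 139] [323.  218.3] ((323.0, 218.0), (20.0, 6.0), 90.0)
top red [394 142  10  11  87] [398.5 146.9] ((398.5, 147.0), (10.0, 9.0), 90.0)
top grn [372 143  30  20 381] [383.2 153.2] ((385.9599609375, 152.21998596191406), (17.677669525146484, 28.42569351196289), 81.8698959350586)
top grn [317 149  22  22 287] [327.1 159.5] ((327.3692626953125, 159.453857421875), (19.349416732788086, 19.225383758544922), 82.87498474121094)
side yel [347 179  20  29 353] [355.9 190.9] ((355.29339599609375, 193.0440216064453), (19.38315200805664, 25.910133361816406), 8.530765533447266)
side yel [333 212  20  31 354] [341.8 224.7] ((341.3000183105469, 226.8999786376953), (19.516149520874023, 28.001432418823242), 8.130102157592773)
side yel [304 254  20  35 429] [314.  270.2] ((313.9226379394531, 271.0303955078125), (32.184635162353516, 19.771623611450195), 41.987213134765625)
side red [307 138  11  16 124] [311.5 145.4] ((310.9153747558594, 145.4769287109375), (9.910755157470703, 14.997690200805664), 15.255120277404785)
side grn [296 153  27  31 447] [310.4 166.4] ((309.5, 167.50001525878906), (21.0190372467041, 30.857738494873047), 26.56505012512207)
side grn [273 191  30  32 682] [287.9 206.8] ((287.5882873535156, 206.14707946777344), (28.861740112304688, 28.619203567504883), 14.03624439239502)
side grn [155 306  43  42 796] [179.3 332.3] ((179.37960815429688, 329.556640625), (34.436336517333984, 38.53463363647461), 64.79888153076172)
[array([ 616., -383.,    0.]), array([487., 371.,   0.]), array([654., 418.,   0.])]
```

View pics/topc.png

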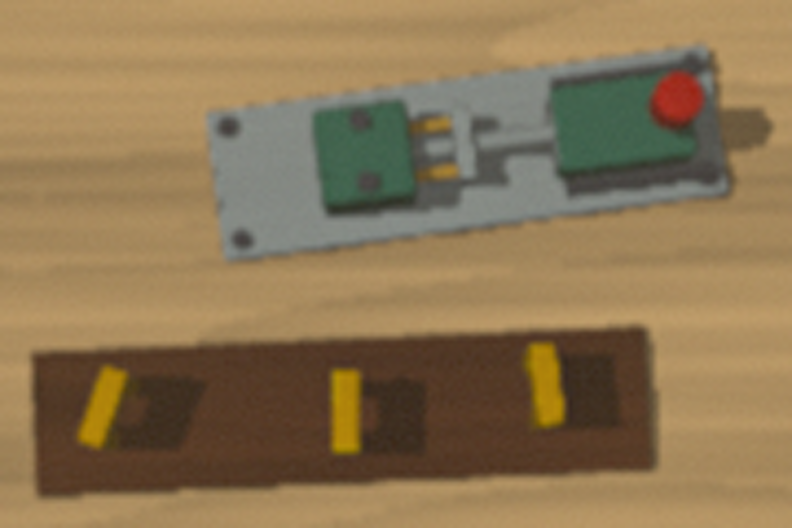

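```bash
cat >> h.py <<'E'
from scipy.optimize import minimize
U=4
def box(x0,x1,y0,y1,z0,z1): return np.array([[x,y,z] for x in(x0,x1) for y in(y0,y1) for z in(z0,z1)],float)
a=np.linspace(0,2*np.pi,24,endpoint=False)
SP=[box(-7,7,-22,22,40,70),box(-7,7,-22,-11,0,41),box(-7,7,11,22,0,41)]
KN=[np.vstack([np.c_[14*np.cos(a),14*np.sin(a),0*a+z] for z in(65,101)])]
BB=[box(-27.5,27.5,-28,28,0,50)]
def world(P,x,y,yaw,z):
    c,s=np.cos(yaw),np.sin(yaw);return P@np.array([[c,s,0],[-s,c,0],[0,0,1]])+[x,y,z]
def sil(s,parts,x,y,yaw,z):
    m=np.zeros((400*U,640*U),np.uint8)
    for P in parts:
        q=(proj(s,world(P,x,y,yaw,z))+.5)*U
        cv2.fillConvexPoly(m,cv2.convexHull(np.round(q*16).astype(np.int32)),1,shift=4)
    return cv2.resize(m.astype(np.float32),(640,400),interpolation=cv2.INTER_AREA)
def fit(views,parts,z,p0,yawfix=None,pad=25):
    "views: list of (snap, mask float)"
    def cost(p):
        yaw=yawfix if yawfix is not None else p[2]/20
        e=0
        for s,m in views:
            q=proj(s,[[p0[0],p0[1],z+35]])[0].astype(int)
            sl=(slice(max(0,q[1]-pad),q[1]+pad),slice(q[0]-pad,q[0]+pad))
            r=sil(s,parts,p[0],p[1],yaw,z)[sl];k=m[sl]
            e+=np.abs(r-k).sum()/max(k.sum(),1)
        return e
    x0=np.array([p0[0],p0[1]]+([] if yawfix is not None else [p0[2]*20]))
    r=minimize(cost,x0,method="Nelder-Mead",options=dict(initial_simplex=np.vstack([x0]+[x0+6*e for e in np.eye(len(x0))]),xatol=.1,fatol=1e-4))
    x=r.x.copy()
    if yawfix is None:x[2]/=20
    return x,r.fun
YEL=((17,140,40),(34,255,255));RED=((0,170,60),(6,255,255));GRN=((60,60,20),(92,255,255))
E
python3 - <<'E'
from h import *
s=pickle.load(open("top0.pkl","rb"));o=pickle.load(open("side0.pkl","rb"))
C=np.array([(208,112),(706,45),(730,192),(228,262)])/4.4+[245,125]-.4
W=np.array([back(s,p,10) for p in C]);print("plate",W.round(),[np.linalg.norm(W[i]-W[i-1]).round(1) for i in range(4)],"ctr",W.mean(0).round(1))
d=(W[0]-W[1])+(W[3]-W[2]);yaw=np.arctan2(d[1],d[0]);print("yaw",yaw)
def M(x,c):return (mask(x,*c)>0).astype(np.float32)
for uv,yw in(((268,217),1.3),((323,218),1.57),((368,212),1.7)):
    p=back(s,uv,80)
    for v in([s],[o],[s,o]): print("sp",*fit([(x,M(x,YEL)) for x in v],SP,12,[p[0],p[1],yw]))
p=back(s,(398.5,147),100)
for v in([s],[o],[s,o]): print("kn",*fit([(x,M(x,RED)) for x in v],KN,0,p[:2],0.))
p=back(s,(327,159.5),60)
for v in([s],[o],[s,o]): print("bb",*fit([(x,M(x,GRN)) for x in v],BB,10,[p[0],p[1],yaw]))
E
```

```text
plate [[ 635.   96.   10.]
 [ 672. -199.   10.]
 [ 584. -211.   10.]
 [ 545.   84.   10.]] [np.float64(90.2), np.float64(296.9), np.float64(88.6), np.float64(297.8)] ctr [609.  -57.7  10. ]
yaw 1.6977163199045293
sp [457.9300349  150.49977726   1.20130249] 0.14178571105003357
sp [455.24378385 149.30830601   1.2226001 ] 0.09681372344493866
sp [455.98129009 150.04293348   1.23936766] 0.35719263553619385
sp [452.96197636  15.38973236   1.56228596] 0.1680743247270584
sp [450.88284314  14.53135749   1.53018761] 0.2402888387441635
sp [451.80874182  14.7881899    1.56366985] 0.4462656080722809
sp [468.19100973 -97.13621516   1.70041001] 0.1661764681339264
sp [465.72920983 -97.32347944   1.69369746] 0.282490074634552
sp [466.84537671 -97.52722657   1.69322816] 0.48960959911346436
kn [ 625.06978827 -170.62727773] 0.5345744490623474
kn [ 623.00867908 -170.97699881] 0.2175000011920929
kn [ 622.63809078 -170.30693096] 0.7552393674850464
bb [600.76617148   4.14450517   1.7406854 ] 0.5210027098655701
bb [599.51031842   3.1166504    1.81663137] 0.18464285135269165
bb [600.73528975   2.92489714   1.72812757] 0.7198144197463989
```

```bash
cat >> h.py <<'E'
FX=np.array([608.5,-57.2]);FY=1.698
def f2w(x,y,z):return world(np.array([[x,y,z]],float),FX[0],FX[1],FY,0)[0]
def goto(x,y,z,yaw):
    from bench import bot
    from scipy.spatial.transform import Rotation as Ro
    st=bot.state();R=Ro.from_rotvec(st["eef_rot"]).as_matrix()
    d=np.array([x,y,z])-st["eef_pos"];cur=np.arctan2(R[1,0],R[0,0]);dy=(yaw-cur+np.pi/2)%np.pi-np.pi/2
    Rt=Ro.from_rotvec([0,0,dy]).as_matrix()@R
    print("t",round(st["t"],2),"pos",st["eef_pos"].round(1),"yaw",cur.round(3),"F",st["force"].round(1),"open",round(st["opening"],1),"tilt",R[2,2].round(4))
    print("turn tool-z deg",np.degrees(-dy).round(1),"| shift now-axes cm",(R.T@d/10).round(2),"| after turn",(Rt.T@d/10).round(2))
E
python3 - <<'E'
from h import *
s=pickle.load(open("top0.pkl","rb"));o=pickle.load(open("side0.pkl","rb"))
def ov(s,c,w,h,k,px):
    im=cv2.resize(s["pixels"][c[1]:c[1]+h,c[0]:c[0]+w,::-1],None,fx=k,fy=k,interpolation=cv2.INTER_CUBIC)
    L=lambda P,col:cv2.polylines(im,[np.round((proj(s,[f2w(*p) for p in P])+.5-c)*k).astype(int)],False,col,1)
    L([(px,-21,47),(px,21,47)],(255,0,255))
    L([(-150,-45,10),(150,-45,10),(150,45,10),(-150,45,10),(-150,-45,10)],(255,255,0))
    L([(-50,-25,45),(-50,25,45)],(255,0,255))
    L([(px+17.5,-28,60),(px+17.5,28,60),(px+72.5,28,60),(px+72.5,-28,60)],(0,255,255))
    return im
A=ov(s,(310,140),70,45,11,16);B=ov(o,(268,145),70,80,7,16)
im=np.zeros((495+560//1,770,3),np.uint8)
cv2.imwrite("pics/ovT.png",A);cv2.imwrite("pics/ovS.png",B)
x,y,z=466.8,-97.5,160;goto(x,y,z,1.69)
E
```

```text
t 0.1 pos [ 171.4 -548.3  226.1] yaw 0.303 F [ 0.6  0.2 -0.1] open 85.2 tilt -1.0
turn tool-z deg -79.5 | shift now-axes cm [ 41.64 -34.2    6.68] | after turn [41.24 34.71  6.56]
```

View pics/ovT.png

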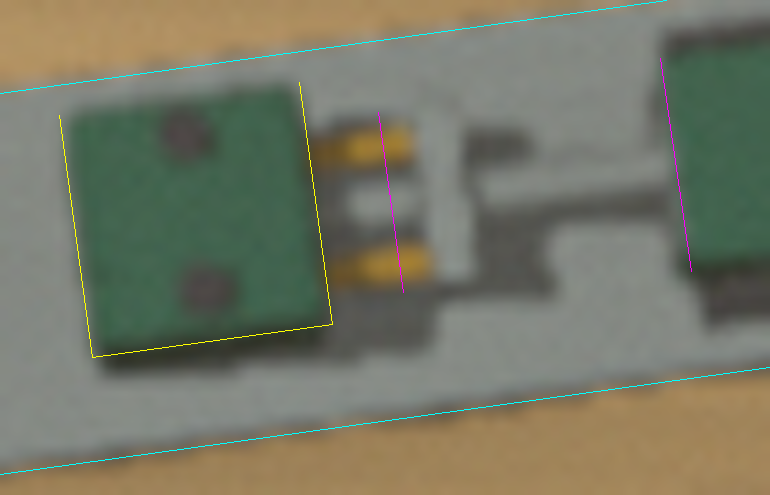

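View pics/ovS.png

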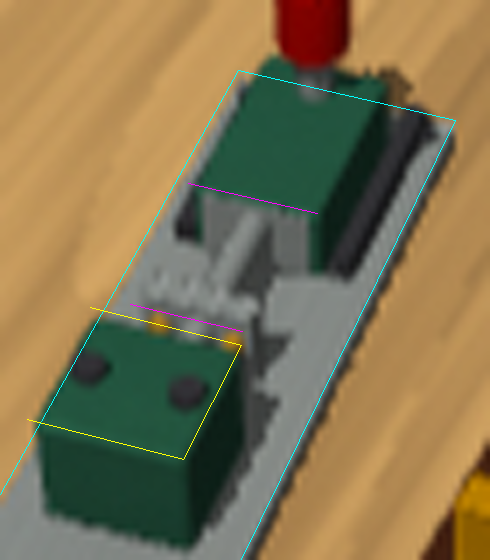

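The overlay shows the jaw and plate fit well. The pad face is about 80 px right of my assumed line (19 mm), so it sits at fixture x ≈ -3 and the gap left at the stop is about 7 mm. One spacer would sink the pad only about 7 mm at the stop, so reaching 8 mm needs two (jaw travel about 26 mm). I'll pick the right-hand one first.

Call:
jog_arm(increments=[3.5,-2.85,0.5,0,0,0,-1,3.5,-2.85,0.5,0,0,0,-1,3.5,-2.85,0.5,0,0,0,-1,3.5,-2.85,0.5,0,0,0,-1,3.5,-2.85,0.5,0,0,0,-1,3.5,-2.85,0.5,0,0,0,-1,3.5,-2.85,0.5,0,0,0,-1,3.5,-2.85,0.5,0,0,0,-1,3.5,-2.85,0.5,0,0,0,-1,3.5,-2.85,0.5,0,0,0,-1,3.5,-2.85,0.5,0,0,0,-1,3.1,-2.85,0.5,0,0,0,-1,0,0,0,0,0,-10,-1,0,0,0,0,0,-10,-1,0,0,0,0,0,-10,-1,0,0,0,0,0,-10,-1,0,0,0,0,0,-10,-1,0,0,0,0,0,-10,-1,0,0,0,0,0,-10,-1,0,0,0,0,0,-9.5,-1], force=60)

```text
t: 2.6
eef_pos: [466.1, -98.2, 166.6]
eef_rot: [-2.078, -2.355, 0.001]
force: [-0.2, 0.2, -0.2]
opening: 85.5
```

```bash
python3 -c "
from h import *
goto(466.8,-97.5,73,1.693)"
```

```text
t 2.6 pos [466.1 -98.2 166.6] yaw 1.696 F [-0.2  0.2 -0.2] open 85.5 tilt -1.0
turn tool-z deg 0.2 | shift now-axes cm [0.06 0.08 9.36] | after turn [0.06 0.08 9.36]
```

Call:
jog_arm(increments=[0.05,0.05,3,0,0,0,-1,0,0,3,0,0,0,-1,0,0,2,0,0,0,-1,0,0,1.3,0,0,0,-1,0,0,0,0,0,0,-1,0,0,0,0,0,0,1,0,0,0,0,0,0,1,0,0,0,0,0,0,1,0,0,0,0,0,0,1,0,0,0,0,0,0,1,0,0,0,0,0,0,1,0,0,0,0,0,0,1,0,0,0,0,0,0,1], force=60)

```text
t: 4.22
eef_pos: [478.4, -100.3, 81.0]
eef_rot: [2.071, 2.336, 0.019]
force: [8.1, 2.6, 20.2]
opening: 0.6
```

```bash
python3 -c "
from h import *
p=f2w(-14,0,160);print(p)
goto(*p,FY)"
```

```text
[610.27605272 -71.08688722 160.        ]
t 4.22 pos [ 478.4 -100.3   81. ] yaw 1.691 F [ 8.1  2.6 20.2] open 0.6 tilt -0.9997
turn tool-z deg -0.4 | shift now-axes cm [ 1.26 13.61 -7.61] | after turn [ 1.17 13.62 -7.61]
```

Run:
```python
from bench import bot,snapshot
import cv2,pickle,numpy as np
ims=[]
for n,c in(("side",(300,120)),("top",(310,150))):
    s=snapshot(n); pickle.dump(s,open(f"{n}1.pkl","wb")); ims.append(cv2.resize(s["pixels"][c[1]:c[1]+120,c[0]:c[0]+100,::-1],None,fx=4,fy=4,interpolation=cv2.INTER_CUBIC))
cv2.imwrite("pics/a1.png",np.hstack(ims))
```

```text
(no output)
```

View pics/a1.png

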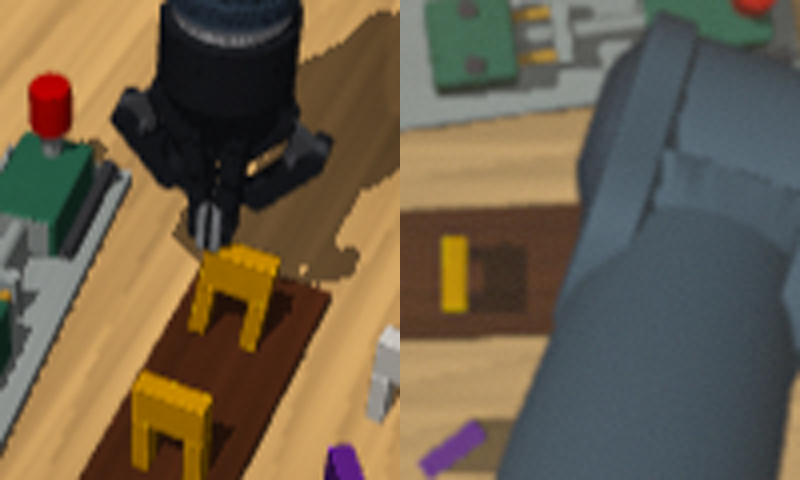

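The side view shows the fingers shut just beyond the far top edge of the right spacer, at about (352,176), so the grasp missed. I'll check where the spacer and the tool really are.

Run:
```python
from h import *
from bench import bot
from scipy.spatial.transform import Rotation as Ro
s0=pickle.load(open("side0.pkl","rb"));s=pickle.load(open("side1.pkl","rb"));st=bot.state()
M=lambda x:(mask(x,*YEL)>0).astype(np.float32)
for z in(12,):
  for x in(s0,s): print(fit([(x,M(x))],SP,z,[466.8,-97.5,1.69]))
R=Ro.from_rotvec(st["eef_rot"]).as_matrix();print(R.round(3))
for d in(0,6,25,-48): print(d,proj(s,st["eef_pos"]+R[:,2]*d).round(1))
for p in ((352,176),):print([back(s,p,z).round() for z in (82,56)])
# far mid check of top
for x in(s0,s): 
  k,l,q,c=cv2.connectedComponentsWithStats(mask(x,*YEL)); print([ (a.tolist()) for a in q[1:] if a[4]>30])
```

```text
(array([465.74488047, -97.26856374,   1.69082081]), np.float64(0.2828620970249176))
(array([ 463.74783194, -100.35094837,    2.04130913]), np.float64(0.5188252925872803))
[[-0.12   0.993  0.023]
 [ 0.993  0.12  -0.004]
 [-0.007  0.022 -1.   ]]
0 [[352.2 180.9]]
6 [[352.1 182.6]]
25 [[351.6 188.1]]
-48 [[353.5 166.3]]
[array([ 485., -114.,   82.]), array([ 495., -139.,   56.])]
[[384, 64, 16, 24, 55], [356, 110, 12, 20, 49], [475, 117, 11, 24, 73], [552, 139, 14, 17, 44], [334, 144, 17, 22, 72], [398, 148, 13, 14, 56], [535, 152, 8, 22, 61], [449, 157, 9, 16, 33], [346, 179, 22, 29, 395], [332, 211, 21, 32, 417], [441, 235, 10, 19, 61], [449, 249, 39, 24, 237], [303, 254, 21, 35, 440], [501, 256, 16, 13, 60], [518, 257, 14, 10, 37], [74, 278, 20, 10, 47], [232, 282, 9, 11, 31], [93, 285, 20, 15, 83], [109, 295, 14, 12, 44], [222, 297, 13, 16, 64], [192, 299, 19, 26, 160], [121, 300, 10, 10, 37], [128, 305, 15, 8, 31], [312, 307, 8, 11, 39], [306, 309, 11, 23, 69], [143, 312, 11, 10, 44], [212, 312, 16, 25, 75], [418, 325, 8, 13, 35], [199, 330, 8, 13, 36], [187, 333, 24, 28, 86], [258
[... 283 characters left out ...]
, [437, 139, 14, 19, 54], [418, 142, 21, 18, 105], [450, 145, 16, 21, 87], [471, 148, 13, 10, 32], [494, 149, 31, 29, 226], [443, 151, 10, 12, 43], [511, 150, 11, 12, 37], [482, 153, 15, 31, 95], [476, 155, 12, 11, 35], [385, 159, 17, 9, 34], [443, 160, 15, 9, 35], [457, 164, 15, 9, 41], [347, 169, 41, 39, 508], [514, 172, 10, 12, 40], [498, 176, 22, 20, 122], [454, 180, 14, 15, 43], [475, 184, 8, 18, 35], [484, 191, 16, 29, 128], [332, 211, 21, 32, 415], [474, 211, 24, 50, 273], [502, 217, 6, 16, 33], [498, 239, 18, 34, 119], [304, 254, 20, 35, 439], [107, 293, 31, 18, 92], [192, 299, 19, 27, 154], [139, 307, 14, 14, 51], [491, 324, 8, 11, 32], [261, 339, 12, 16, 69], [262, 354, 9, 10, 32]]
```

Call:
jog_arm(increments=[0,0,-2,0,0,0,1,0,0,-3,0,0,0,1,0,0,-3,0,0,0,-1,0,0,0,0,0,0,-1,0,0,0,0,0,0,-1,0,0,0,0,0,0,-1])

```text
t: 5.08
eef_pos: [466.1, -97.5, 152.9]
eef_rot: [-2.084, -2.349, 0.001]
force: [-0.1, -0.1, -0.1]
opening: 72.1
```

Run:
```python
from h import *
from bench import bot,snapshot
s=snapshot("side");pickle.dump(s,open("side2.pkl","wb"))
st=bot.state();print(st)
print(proj(s,[st["eef_pos"],st["eef_pos"]-[0,0,25]]))
M=lambda x:(mask(x,*YEL)>0).astype(np.float32)
for y0 in(1.5,1.7,2.0): print(fit([(s,M(s))],SP,12,[465,-98,y0]))
cv2.imwrite("pics/a2.png",cv2.resize(s["pixels"][110:230,290:410,::-1],None,fx=5,fy=5,interpolation=cv2.INTER_CUBIC))
```

```text
{'t': 5.125, 'qpos': array([-3.39585098e-01,  2.19395636e-01, -3.33807296e-01,  1.01980889e+00,
       -6.86849065e-05,  1.11173778e+00]), 'joint_velocities': array([ 0.00043343,  0.00114385,  0.00501626,  0.00185656, -0.00138782,
       -0.00148145]), 'joint_efforts': array([ 4.52302163e-03, -3.70208967e+01,  2.55093545e+01, -5.17691988e-04,
       -3.02048129e-04,  1.85693619e-05]), 'eef_pos': array([466.11548424, -97.55380882, 152.88349014]), 'eef_rot': array([-2.08351116e+00, -2.34858565e+00,  1.40948772e-03]), 'force': array([ 0.46027136, -0.75970668, -0.30468641]), 'torque': array([ 0.04497243,  0.02385521, -0.0028245 ]), 'opening': 79.00415370087187}
[[358.10980732 160.67734877]
 [357.54004496 168.76536318]]
(array([465.93132279, -97.23093525,   1.67578766]), np.float64(0.4307539761066437))
(array([465.97111208, -97.3071529 ,   1.6679446 ]), np.float64(0.4302579462528229))
(array([466.02653145, -97.45414015,   1.66802296]), np.float64(0.4305555522441864))
```

View pics/a2.png

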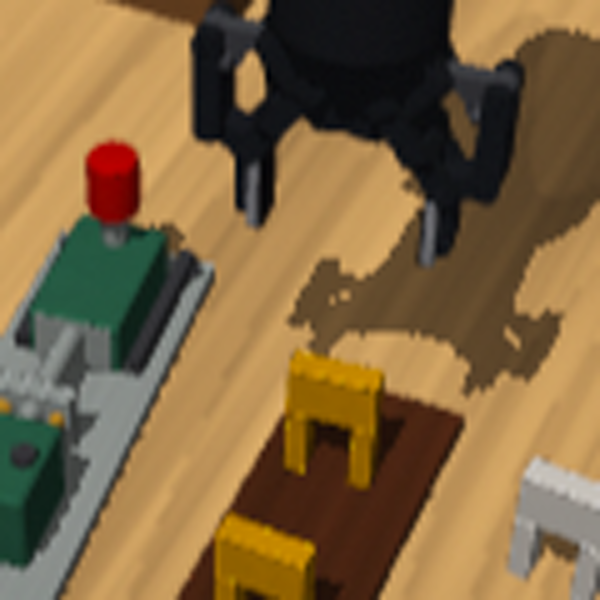

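Spacer is unmoved and upright, at crop (335,415). The open fingertips, at crop (255,222) and (430,262), back-project to z≈160 with the TCP reading 153. So the tips stand about 25 mm higher than I assumed, and when shut they sat on top of the spacer. I'll go about 24 mm lower this time.

Call:
jog_arm(increments=[0,0.05,3,0,0,0,-1,0,0,3,0,0,0,-1,0,0,2,0,0,0,-1,0,0,1.5,0,0,0,-1,0,0,0.8,0,0,0,-1,0,0,0,0,0,0,-1,0,0,0,0,0,0,1,0,0,0,0,0,0,1,0,0,0,0,0,0,1,0,0,0,0,0,0,1,0,0,0,0,0,0,1,0,0,0,0,0,0,1], force=60)

```text
t: 6.62
eef_pos: [467.8, -98.1, 51.8]
eef_rot: [2.084, 2.349, 0.0]
force: [-2.2, 0.7, 5.7]
opening: 43.0
```

```bash
python3 -c "
from h import *
p=f2w(-14,0,140);print(p)
goto(*p,FY)"
```

```text
[610.27605272 -71.08688722 140.        ]
t 6.62 pos [467.8 -98.1  51.8] yaw 1.69 F [-2.2  0.7  5.7] open 43.0 tilt -1.0
turn tool-z deg -0.4 | shift now-axes cm [ 0.97 14.47 -8.81] | after turn [ 0.86 14.48 -8.81]
```

Call:
jog_arm(increments=[0,0,-2,0,0,0,1,0,0,-3,0,0,0,1,0,0,-3,0,0,0,1,0,0,-1,0,0,0,1,0.2,3,0,0,0,0,1,0.2,3,0,0,0,0,1,0.2,3,0,0,0,0,1,0.2,3,0,0,0,0,1,0.1,2.5,0,0,0,-0.4,1,0,0,0,0,0,0,1,0,0,0,0,0,0,1])

```text
t: 8.0
eef_pos: [609.0, -71.5, 139.8]
eef_rot: [-2.075, -2.356, 0.002]
force: [-0.6, -0.1, -0.8]
opening: 42.7
```

Run:
```python
from h import *
from bench import bot,snapshot
p=f2w(-14,0,48);goto(*p,FY)
s=snapshot("side");pickle.dump(s,open("side3.pkl","wb"))
st=bot.state()["eef_pos"];M=(mask(s,*YEL)>0).astype(np.float32)
for z in(92,96,100,104): print(z,fit([(s,M)],SP,z,[st[0],st[1],1.69]))
cv2.imwrite("pics/a3.png",cv2.resize(s["pixels"][110:230,250:370,::-1],None,fx=5,fy=5,interpolation=cv2.INTER_CUBIC))
```

```text
t 8.0 pos [609.  -71.5 139.8] yaw 1.697 F [-0.6 -0.1 -0.8] open 42.7 tilt -1.0
turn tool-z deg -0.0 | shift now-axes cm [0.01 0.15 9.18] | after turn [0.01 0.15 9.18]
92 (array([613.22201648, -77.73850626,   1.68259796]), np.float64(0.20617815852165222))
96 (array([610.86435502, -73.77503414,   1.69101676]), np.float64(0.2030172348022461))
100 (array([608.55416026, -70.05741643,   1.69522429]), np.float64(0.20201149582862854))
104 (array([605.99110669, -65.89148444,   1.66430718]), np.float64(0.2010057419538498))
```

View pics/a3.png

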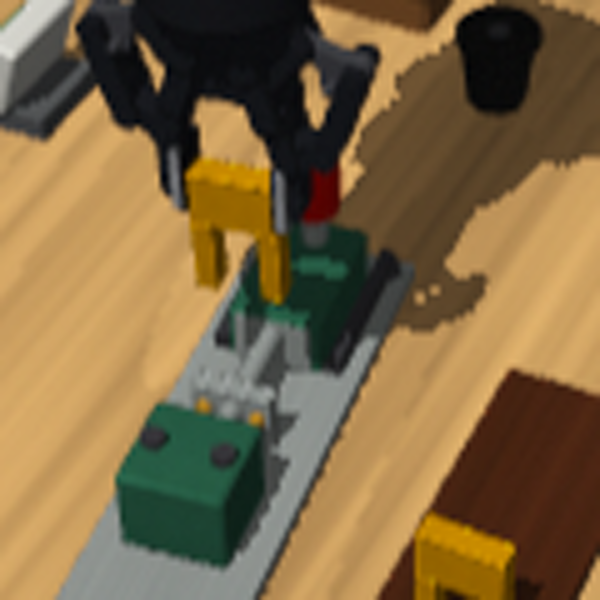

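The spacer is held upright at crop (230,200), and the fit at foot z≈99 agrees with the tool. I'll lower it astride the rod.

Call:
jog_arm(increments=[0,0.15,1,0,0,0,1,0,0,2,0,0,0,1,0,0,2,0,0,0,1,0,0,1.5,0,0,0,1,0,0,1,0,0,0,1,0,0,0.6,0,0,0,1,0,0,0.5,0,0,0,1,0,0,0.3,0,0,0,1,0,0,0.2,0,0,0,1,0,0,0,0,0,0,1])

```text
t: 9.3
eef_pos: [612.1, -71.4, 50.2]
eef_rot: [2.076, 2.357, 0.0]
force: [-0.5, 0.5, -2.2]
opening: 42.9
```

Call:
jog_arm(increments=[0,0,0.2,0,0,0,1,0,0,0,0,0,0,1])

```text
t: 9.55
eef_pos: [612.3, -71.6, 49.8]
eef_rot: [2.076, 2.356, 0.001]
force: [-3.4, -0.5, 7.4]
opening: 43.2
```

Call:
jog_arm(increments=[0,0,0,0,0,0,-0.6,0,0,0,0,0,0,-0.6,0,0,0,0,0,0,-0.6,0,0,-1,0,0,0,-0.6,0,0,-2,0,0,0,-0.6,0,0,-3,0,0,0,-0.8,0,0,-3,0,0,0,-1,2.1,-2.95,0,0,0,0,-1,2.1,-2.95,0,0,0,0,-1,2.1,-2.95,0,0,0,0,-1,2.1,-2.95,0,0,0,0,-1,2.1,-2.9,0,0,0,7.7,-1,0,0,0,0,0,0,-1,0,0,0,0,0,0,-1])

```text
t: 11.3
eef_pos: [453.9, 14.0, 138.8]
eef_rot: [2.228, 2.212, 0.002]
force: [0.0, 0.4, -0.6]
opening: 85.4
```

Run:
```python
from h import *
from bench import bot,snapshot
goto(452.3,14.6,50,1.56)
M=lambda s:(mask(s,*YEL)>0).astype(np.float32)
V={n:snapshot(n) for n in("side","top")}
for n,s in V.items():
  print(n,"placed",fit([(s,M(s))],SP,10,[611,-71,1.7]),"mid",fit([(s,M(s))],SP,12,[452,15,1.56]))
pickle.dump(V,open("v4.pkl","wb"))
A=[cv2.resize(V[n]["pixels"][b:b+90,a:a+90,::-1],None,fx=4.4,fy=4.4,interpolation=cv2.INTER_CUBIC) for n,a,b in(("side",262,130),("top",320,120))]
cv2.imwrite("pics/a4.png",np.hstack(A))
```

```text
t 11.3 pos [453.9  14.  138.8] yaw 1.564 F [ 0.   0.4 -0.6] open 85.4 tilt -1.0
turn tool-z deg 0.2 | shift now-axes cm [ 0.06 -0.18  8.88] | after turn [ 0.06 -0.18  8.88]
side placed (array([611.17339432, -71.01863872,   1.72716081]), np.float64(0.3265931308269501)) mid (array([450.76364902,  14.53316637,   1.56161645]), np.float64(0.14461061358451843))
top placed (array([612.17668265, -70.57431082,   1.60507781]), np.float64(0.42963576316833496)) mid (array([452.24375683,  10.92177252,   1.76734361]), np.float64(115.1875))
```

View pics/a4.png

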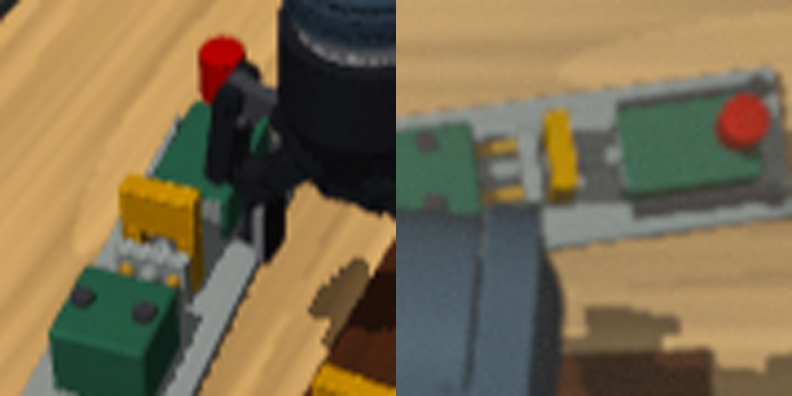

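The first spacer stands astride the rod just ahead of the pad, at crop (160,225) in the side view, and fits the target within about 1 mm. Now the middle spacer.

Call:
jog_arm(increments=[0.05,-0.1,3,0,0,0,-1,0,0,3,0,0,0,-1,0,0,2,0,0,0,-1,0,0,0.9,0,0,0,-1,0,0,0,0,0,0,-1,0,0,0,0,0,0,1,0,0,0,0,0,0,1,0,0,0,0,0,0,1,0,0,0,0,0,0,1,0,0,0,0,0,0,1,0,0,0,0,0,0,1,0,0,-2,0,0,0,1,0,0,-3,0,0,0,1,0,0,-4,0,0,0,1,0,0,0,0,0,0,1])

```text
t: 13.28
eef_pos: [454.5, 14.5, 141.9]
eef_rot: [2.226, 2.209, 0.006]
force: [0.9, -0.5, -2.2]
opening: 42.6
```

Run:
```python
from h import *
p=f2w(-33,0,140);print(p);goto(*p,FY)
```

```text
[612.68640997 -89.93337703 140.        ]
t 13.28 pos [454.5  14.5 141.9] yaw 1.563 F [ 0.9 -0.5 -2.2] open 42.6 tilt -1.0
turn tool-z deg -7.7 | shift now-axes cm [-10.32  15.9    0.3 ] | after turn [-12.37  14.37   0.29]
```

Call:
jog_arm(increments=[0,0,0,0,0,-7.7,1,-2.5,2.9,0,0,0,0,1,-2.5,2.9,0,0,0,0,1,-2.5,2.9,0,0,0,0,1,-2.5,2.9,0,0,0,0,1,-2.4,2.8,0,0,0,0,1,0,0,0,0,0,0,1,0,0,0,0,0,0,1])

```text
t: 14.28
eef_pos: [609.0, -89.6, 137.5]
eef_rot: [-2.075, -2.355, 0.002]
force: [0.0, -0.1, -1.6]
opening: 43.1
```

Run:
```python
from h import *
from bench import bot,snapshot
p=f2w(-33,0,49.5);goto(*p,FY)
s=snapshot("side");M=(mask(s,*YEL)>0).astype(np.float32)
st=bot.state()["eef_pos"];print(fit([(s,M)],SP,st[2]-40,[st[0],st[1],1.69]))
```

```text
t 14.28 pos [609.  -89.6 137.5] yaw 1.697 F [ 0.  -0.1 -1.6] open 43.1 tilt -1.0
turn tool-z deg -0.0 | shift now-axes cm [-0.09  0.39  8.8 ] | after turn [-0.09  0.39  8.8 ]
(array([610.23428956, -91.43735438,   1.68727202]), np.float64(0.3776819109916687))
```

Call:
jog_arm(increments=[0,0.2,1,0,0,0,1,0,0,2,0,0,0,1,0,0,2,0,0,0,1,0,0,1.5,0,0,0,1,0,0,1,0,0,0,1,0,0,0.6,0,0,0,1,0,0,0.3,0,0,0,1,0,0,0.3,0,0,0,1,0,0,0.2,0,0,0,1,0,0,0,0,0,0,1])

```text
t: 15.58
eef_pos: [612.3, -89.9, 50.1]
eef_rot: [2.076, 2.357, -0.0]
force: [-0.5, 0.4, -0.8]
opening: 43.3
```

Call:
jog_arm(increments=[0,0,0.2,0,0,0,1,0,0,0,0,0,0,1])

```text
t: 15.82
eef_pos: [612.5, -89.9, 48.1]
eef_rot: [2.076, 2.357, 0.0]
force: [-0.8, -0.0, -0.5]
opening: 42.5
```

Call:
jog_arm(increments=[0,0,0.15,0,0,0,1,0,0,0.1,0,0,0,1,0,0,0,0,0,0,1])

```text
t: 16.2
eef_pos: [612.5, -90.0, 47.9]
eef_rot: [2.076, 2.356, 0.0]
force: [-6.0, 0.7, 12.9]
opening: 43.0
```

Call:
jog_arm(increments=[0,0,0,0,0,0,-0.6,0,0,0,0,0,0,-0.6,0,0,0,0,0,0,-0.6,0,0,-1,0,0,0,-0.6,0,0,-2,0,0,0,-0.6,0,0,-4,0,0,0,-0.8,0,0,-4,0,0,0,-1,-2,0,0,0,0,0,-1,-3,0,0,0,0,0,-1,-3,0,0,0,0,0,-1,0,0,0,0,0,0,-1,0,0,0,0,0,0,-1])

```text
t: 17.7
eef_pos: [621.9, -169.0, 154.8]
eef_rot: [-2.076, -2.356, 0.0]
force: [-0.2, 0.0, -0.3]
opening: 85.3
```

Run:
```python
from h import *
from bench import bot,snapshot
p=f2w(-115,0,66);print(p);goto(*p,FY)
V={n:snapshot(n) for n in("side","top")};pickle.dump(V,open("v5.pkl","wb"))
A=[cv2.resize(V[n]["pixels"][b:b+90,a:a+90,::-1],None,fx=4.4,fy=4.4,interpolation=cv2.INTER_CUBIC) for n,a,b in(("side",262,130),("top",320,120))]
cv2.imwrite("pics/a5.png",np.hstack(A))
```

```text
[ 623.08900446 -171.27085933   66.        ]
t 17.7 pos [ 621.9 -169.   154.8] yaw 1.697 F [-0.2  0.  -0.3] open 85.3 tilt -1.0
turn tool-z deg -0.1 | shift now-axes cm [-0.25  0.1   8.88] | after turn [-0.25  0.1   8.88]
```

View pics/a5.png

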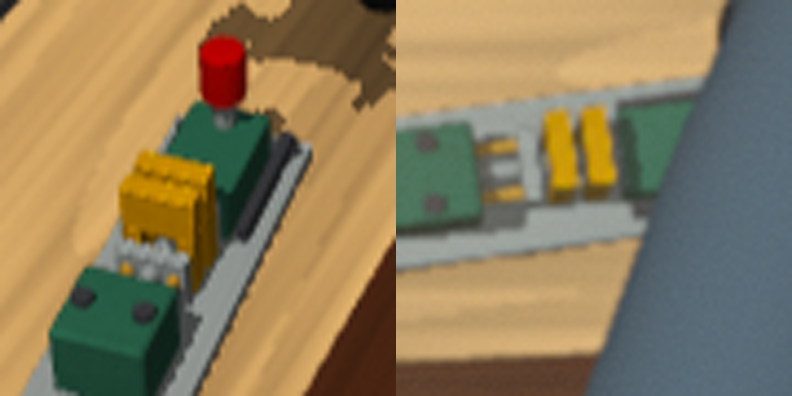

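Both spacers stand side by side astride the rod, at crop (165,200) in the side view and (560–595,150) in the top view, and the knob is free. Next I'll grip the knob.

Call:
jog_arm(increments=[-0.2,0,3,0,0,0,-1,0,0,3,0,0,0,-1,0,0,1.8,0,0,0,-1,0,0,1,0,0,0,-1,0,0,0,0,0,0,-1,0,0,0,0,0,0,1,0,0,0,0,0,0,1,0,0,0,0,0,0,1,0,0,0,0,0,0,1,0,0,0,0,0,0,1,0,0,0,0,0,0,1,0,0,0,0,0,0,1], force=100)

```text
t: 19.3
eef_pos: [621.9, -171.6, 68.5]
eef_rot: [-2.077, -2.357, 0.002]
force: [-4.6, -0.3, 6.1]
opening: 25.7
```

Call:
jog_arm(increments=[0.3,0,0,0,0,0,1,0.3,0,0,0,0,0,1,0.3,0,0,0,0,0,1,0.3,0,0,0,0,0,1,0.3,0,0,0,0,0,1,0,0,0,0,0,0,1])

```text
t: 20.05
eef_pos: [620.1, -157.9, 68.5]
eef_rot: [2.076, 2.355, -0.005]
force: [-4.5, -4.2, 5.5]
opening: 25.6
```

Call:
jog_arm(increments=[0.2,0,0,0,0,0,1,0.2,0,0,0,0,0,1,0,0,0,0,0,0,1])

```text
t: 20.42
eef_pos: [619.7, -154.5, 68.5]
eef_rot: [2.076, 2.354, -0.006]
force: [-4.3, -5.3, 5.2]
opening: 25.3
```

Call:
jog_arm(increments=[0.2,0,0,0,0,0,1,0,0,0,0,0,0,1,0,0,0,0,0,0,1])

```text
t: 20.8
eef_pos: [619.5, -152.6, 68.6]
eef_rot: [2.076, 2.354, -0.006]
force: [-4.1, -4.3, 5.4]
opening: 25.3
```

Call:
jog_arm(increments=[0.2,0,0,0,0,0,1,0,0,0,0,0,0,1,0,0,0,0,0,0,1])

```text
t: 21.18
eef_pos: [619.3, -151.2, 68.5]
eef_rot: [2.076, 2.353, -0.007]
force: [-4.3, -6.9, 4.4]
opening: 25.6
```

Call:
jog_arm(increments=[0.2,0,0,0,0,0,1,0,0,0,0,0,0,1,0,0,0,0,0,0,1])

```text
t: 21.55
eef_pos: [619.1, -149.7, 68.5]
eef_rot: [2.076, 2.353, -0.008]
force: [-5.3, -7.8, 3.6]
opening: 25.2
```

Call:
jog_arm(increments=[0.2,0,0,0,0,0,1,0,0,0,0,0,0,1,0,0,0,0,0,0,1])

```text
t: 21.92
eef_pos: [618.9, -148.2, 68.5]
eef_rot: [2.076, 2.352, -0.009]
force: [-2.9, -9.0, 4.0]
opening: 25.4
```

Call:
jog_arm(increments=[0.2,0,0,0,0,0,1,0,0,0,0,0,0,1,0,0,0,0,0,0,1])

```text
t: 22.3
eef_pos: [618.7, -146.8, 68.6]
eef_rot: [2.076, 2.351, -0.01]
force: [-3.6, -10.8, 3.1]
opening: 25.6
```

Run:
```python
from h import *
from bench import bot,snapshot
V={n:snapshot(n) for n in("side","top")};pickle.dump(V,open("v6.pkl","wb"))
s0=pickle.load(open("v5.pkl","rb"))["side"];s=V["side"];print(bot.state()["eef_pos"],bot.state()["force"])
for x in(s0,s):
  print(fit([(x,(mask(x,*RED)>0).astype(np.float32))],KN,0,f2w(-100,0,0)[:2],0.))
A=[cv2.resize(x["pixels"][155:215,262:322,::-1],None,fx=6.6,fy=6.6,interpolation=cv2.INTER_CUBIC) for x in(s0,s)]
B=[cv2.resize(V["top"]["pixels"][130:185,300:420,::-1],None,fx=6.6,fy=6.6,interpolation=cv2.INTER_CUBIC)]
im=np.hstack(A);im=np.vstack([im,B[0]]) if im.shape[1]==B[0].shape[1] else im
print(im.shape);cv2.imwrite("pics/a6.png",cv2.resize(im,None,fx=.78,fy=.78,interpolation=cv2.INTER_AREA))
```

```text
[ 618.69404553 -146.82503395   68.5373654 ] [ -4.43721219 -10.4170836    3.2276151 ]
(array([ 624.1474402 , -173.49837726]), np.float64(0.12820513546466827))
(array([ 621.37359083, -146.54830159]), np.float64(0.36496350169181824))
(759, 792, 3)
```

View pics/a6.png

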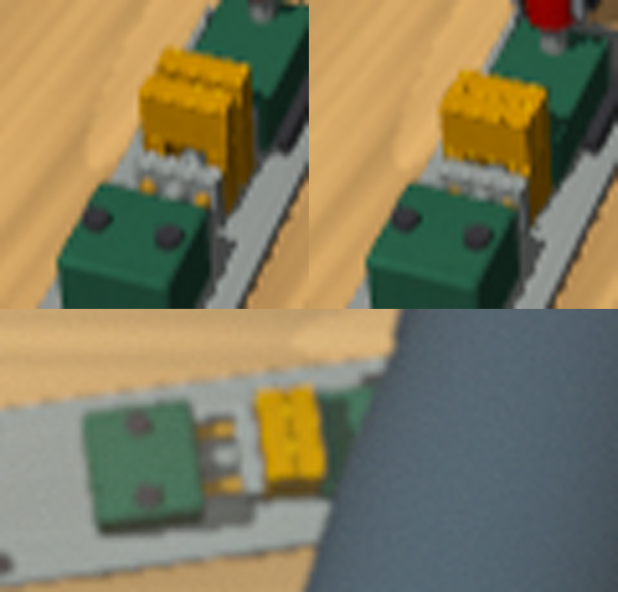

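The stack is tight and the pad is partly sunk (tops touching at crop (495,100); pins mostly hidden). Jaw travel is about 25 mm and the force slope puts the sink at about 4–6 mm. I'll push about 2.5 mm more and then measure the stack's front face.

Call:
jog_arm(increments=[0.15,0,0,0,0,0,1,0.15,0,0,0,0,0,1,0,0,0,0,0,0,1,0,0,0,0,0,0,1,0,0,0,0,0,0,1,0,0,0,0,0,0,1])

```text
t: 23.15
eef_pos: [618.4, -144.8, 68.6]
eef_rot: [2.076, 2.35, -0.012]
force: [-3.9, -13.1, 1.8]
opening: 25.7
```

Run:
```python
from h import *
from bench import bot,snapshot
V={n:snapshot(n) for n in("side","top")};pickle.dump(V,open("v7.pkl","wb"))
st=bot.state();print(st["t"],st["eef_pos"],st["force"],st["opening"],st["eef_rot"])
u=np.array([np.cos(FY),np.sin(FY)]);n=np.array([-u[1],u[0]])
S2=[box(-14,14,-22,22,0,70)];TP=[box(-14,14,-22,22,40,70)]
for f in("v6.pkl","v7.pkl"):
  W=pickle.load(open(f,"rb"));s=W["top"]
  r,c=fit([(s,(mask(s,*YEL)>0).astype(np.float32))],TP,10,f2w(-14,0,0)[:2],FY)
  print(f,"stack centre fixture",(r-FX)@u,(r-FX)@n,c,"front face",(r-FX)@u+14)
  s=W["side"];r,c=fit([(s,(mask(s,*RED)>0).astype(np.float32))],KN,0,f2w(-88,0,0)[:2],0.);print("knob side",(r-FX)@u,c)
# pad edge & back block in top images: brightness profile along fixture x at y=+-16..18,z=47
for nm,s in(("rest",pickle.load(open("v5.pkl","rb"))["top"]),("v6",pickle.load(open("v6.pkl","rb"))["top"]),("v7",V["top"])):
  g=s["pixels"].astype(np.float32);xs=np.arange(-16,20,2)
  P=np.mean([[cv2.remap(g,*[np.float32(q).reshape(1,-1) for q in proj(s,[f2w(x,y,47) for x in xs]).T],cv2.INTER_LINEAR)[0]] for y in(-6,-3,6,8)],0)[0]
  print(nm,[(int(x),*p.astype(int).tolist()) for x,p in zip(xs,P)])
```

```text
23.25 [ 618.46716539 -144.79400173   68.57511846] [ -4.39772649 -13.1881642    1.36799977] 25.35187254779156 [ 2.07559756  2.34956572 -0.01216753]
v6.pkl stack centre fixture -11.355563394253055 -0.2395353567718427 0.19808468222618103 front face 2.644436605746945
knob side -89.30647267760921 0.3613138794898987
v7.pkl stack centre fixture -9.20310173828081 0.05570603592829685 0.18038618564605713 front face 4.796898261719191
knob side -87.2938632369822 0.44961240887641907
rest [(-16, 204, 154, 9), (-14, 204, 155, 8), (-12, 201, 152, 5), (-10, 184, 141, 17), (-8, 153, 123, 55), (-6, 121, 108, 83), (-4, 110, 109, 100), (-2, 122, 126, 122), (0, 145, 151, 146), (2, 155, 161, 156), (4, 158, 163, 157), (6, 153, 158, 153), (8, 138, 143, 138), (10, 122, 124, 119), (12, 114, 115, 108), (14, 115, 116, 108), (16, 116, 117, 109), (18, 117, 119, 111)]
v6 [(-16, 192, 146, 10), (-14, 179, 138, 10), (-12, 182, 140, 10), (-10, 194, 147, 10), (-8, 200, 151, 10), (-6, 202, 152, 9), (-4, 204, 153, 8), (-2, 200, 151, 4), (0, 186, 143, 16), (2, 157, 130, 74), (4, 148, 142, 126), (6, 151, 156, 151), (8, 155, 163, 157), (10, 155, 162, 156), (12, 150, 155, 150), (14, 132, 134, 130), (16, 119, 121, 115), (18, 116, 117, 110)]
v7 [(-16, 202, 152, 10), (-14, 199, 151, 10), (-12, 191, 146, 10), (-10, 190, 146, 10), (-8, 195, 149, 10), (-6, 201, 152, 10), (-4, 202, 152, 9), (-2, 203, 153, 8), (0, 201, 152, 5), (2, 187, 144, 13), (4, 157, 129, 67), (6, 145, 137, 117), (8, 148, 153, 147), (10, 155, 162, 157), (12, 154, 161, 156), (14, 146, 152, 147), (16, 132, 135, 129), (18, 120, 122, 116)]
```

Pad-edge profile: 8.2 at rest, about 15.7 now, so about 7.5 mm sunk. The force gives about 7 mm. Jaw travel is about 27 mm and everything is still, so I'm handing in.

```bash
python3 -c "
from bench import bot
print(bot.state()['joint_velocities'].round(4),bot.state()['force']);print(bot.close_job())"
```

```text
[-0.0016  0.0001  0.001  -0.0002 -0.0005  0.0005] [ -4.39772649 -13.1881642    1.36799977]
the job is handed in; nothing more can be done
None
```

I packed the gap with two spacers, gripped the red knob and pushed the jaw in, then handed the job in at about t = 23 s while still holding it. No verdict was reported.

**First grasp:** it closed above the spacer. The fingertips turned out to stand about 25 mm higher than I had assumed. I looked again, found the spacer had not moved, and gripped it about 24 mm lower.

**Last checks:**

| Check | Result |
|---|---|
| Jaw travel | about 27 mm, from the tool position and the knob fit |
| Pad sunk | about 7.5 mm from the pad edge in the top camera; about 6.7 mm from the push force |
| Push force | 13.2 N, steady, with the arm still |
| Spacer stack | tight, within 0.1 mm of the rod line in y |

- **Spacer count:** one spacer would have sunk the pad only about 6.4 mm at the end stop, so two were needed to reach 8 mm. This uses a leftover gap of about 7.6 mm, worked out from the final positions; my first picture measurement gave about 7 mm.
- **Spare and bystanders:** the third spacer stayed on the board, about 270 mm from the gap. I never moved near the plugs, the can or the look-alikes, but I did not measure them again at the end.

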